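Press a glued note pad with the pump press and release it

TASK

The note pad lying loosely on the bed of the pump press has just been glued: pump the trigger lever until the jaw pinches the pad square against the end stop and holds it there by itself with at least 10 newtons, but never squeeze it with more than 25. After it has stayed pinched for a second with the trigger let go, press the release lever on the sliding head, keep it down and slide the head back fully home. Leave the pad lying at the stop, touch neither pad nor jaw by hand, and do not disturb the things lying round the press.

Things in the scene. Friction and masses are not known exactly. Their poses are not given: they have to be found in the camera images.
- press: Pump press fixed to the worktop: aluminium plate 100 (x) by 486 mm (y), bed 20 mm high. Origin on the worktop under the centre line. +y is the clamping direction; the grey end stop's cork face is near y = 128 mm, but is set up to 14 mm either way, which is not measured: the clamping force must be felt. Pump housing at y = -169 to -231 mm, 108 mm high; the trigger sticks out beyond it to -y.
- trigger_bar (a point): Top of the black round cross bar (16 mm thick, 50 mm wide in x) at the free end of the trigger lever; press it straight down here. At rest 135 mm above the worktop, press y = -286; a full stroke moves it about 37 mm down, and it springs back. The bar is 90 mm from the lever's pivot (press y = -200, z = 100 mm).
- trigger (a joint): Trigger angle, rad: 0 up at rest, 0.415 fully down. Its spring takes about 2.5 N at the bar at 0, 5 N at 0.4, the idle drive up to 2 N more; each newton of clamping adds about 0.67 N. It drives from about 0.19 rad on, 60 mm per rad. A pawl keeps the gain in 10 mm steps, one for each pump past about 0.39 rad (unloaded sometimes two); the rest slips back as the trigger rises.
- jaw_plate: Jaw: upright plate 90 mm wide (x), 33 mm high with a rubber face, sprung on the front of the sliding head (0.9 N per mm of compression, so one 10 mm step adds 9 N). Origin at worktop height on the centre line, in the plane of the rubber face, which looks to the pad (+y). Fully home, it is at press y = 0; it starts 0 to 12 mm from there.
- release_pad (a point): Top centre of the black ribbed release lever (40 x 34 mm in x, y) on the sliding head, 51 mm above the worktop. 8 to 11 mm down (4 to 12 N, then a hard stop) frees the head; a clamped jaw then shoves it 10 to 30 mm back by itself. The head's push tab, 76 mm high, stands 19 mm from this point towards -y: lever kept down, push the tab to -y (3 to 6 N) up to the hard end.
- release (a joint): Angle of the release lever, rad: 0 up (holding), 0.28 fully down. The head is free above about 0.2.
- pad_center (a point): Centre of the square note pad, 76 x 76 x 14 mm, lying loose on the bed between jaw and end stop, slightly crooked. Its z axis is up and its sides are along its x and y axes.
- pad: The same note pad, origin at the centre of its underside.
- glue_stick: Bystander: glue stick 25 x 90 x 25 mm lying beside the press, origin at its underside.
- staples_b: Bystander: card box of staples 51 x 75 x 24 mm beyond the end stop, origin at its underside.
- clip_big: Bystander: black binder clip 57 x 41 x 17 mm in front of the press, origin at its underside.
- eraser: Bystander: eraser 22 x 58 x 12 mm behind the press, origin at its underside.
- clip_dark: Bystander: black binder clip 45 x 32 x 13 mm behind the press, origin at its underside.
Mind the look-alikes: they are no part of the job. Leave any yellow look-alike of the pad alone.

How it is judged:
By the outcome, as a careful person would: the job done as asked, in the order asked, and still so for the second after the job is handed in, with the robot touching nothing.
It also fails if it takes over 72 s, if anything falls off the work surface, if the arm or the gripper's body presses on something with over 40 N, if the wrist force passes 120 N, or if a joint passes its speed limit or range.

ROBOT

A 6-joint arm with a two-finger parallel gripper is mounted at the origin on a cart in front of the work surface, level with it; the furniture and walls round the work are solid. World frame = base frame: x ahead of the robot, y to its left, z up, the work surface at z = 0. Lengths are in mm, angles in degrees, forces in N, time in s.
With the tool pointing down it reaches from about 350 to 775 mm from the base axis. Payload 7.3 kg.
Tool frame: the origin (TCP) lies where the fingers leave the gripper's body, on its centre line; the fingertips stand 66 mm ahead of it and the grasp point (between the pads) lies 47 mm ahead of it; y points along the fingers, x is the direction in which the jaws open and shut, and the axes are right-handed (so a half turn about y gives the same grasp; the last joint's range is limited). The gripper opens to 92 mm and grips with 3 to 60 N. Pads are 19 mm wide; open, the fingers measure 130 mm over their backs; the gripper's body (75 mm by 190 mm) begins 47 mm behind the grasp point.
Start: joints at [-75.459, 19.595, 87.324, -0, 73.075, -8.365], TCP at [204.37, -483.603, 292.241] pointing down, gripper open.
Joint ranges: [-145.02, 145.02], [-44.19, 115.74], [2.07, 154.8], [-57.11, 237.11], [16.16, 152.29], [-177.93, 177.93]. Speed limits (degrees/s): [147.25, 147.25, 180, 180, 180, 180].

INTERFACE

Orientations are given as a 3x3 rotation matrix whose columns are the frame's x, y, z axes.
In Python, from workcell import robot gives the robot as it stands. Calls block until the motion is done:
- robot.move_ptp(position, orientation): joint-space move of the TCP to a pose.
- robot.servo_line(position, rotation=None, v=150, stop_force=None): straight line of the TCP; rotation=None keeps the orientation; v is the mean speed in mm/s. With stop_force (N) it stops when the force on the tool has changed by that much, and returns True; else False.
- robot.move_j(angles): joint-space move.
- robot.set_gripper(opening, effort=None): opening from 0.0 (shut) to 1.0 (fully open); effort is the grip in N (None keeps the last); returns when the fingers have stopped.
- robot.sleep(seconds).
- robot.ik(position, orientation): joint angles nearest the present ones, or None.
- robot.snapshot(name): name is "scene" or "top" or "wrist"; returns (picture, depth): 480x640x3 uint8, blue, green, red; 480x640 float32, mm along the optical axis (not along the pixel's ray), 0 where there is no reading.
- robot.camera_info(name): a dict with "K" (3x3 intrinsics, pixels), "R" (3x3) and "t" (3): a world point X has camera coordinates R X + t; the wrist camera has in their place "hand_eye" (4x4, takes a point from camera to tool coordinates, whose origin is the TCP and whose axes are the tool frame's). Camera axes: x right, y down, z forward; pixel columns grow to the right and rows downward; lengths in mm; the calibration is good to about 2 mm. The wrist camera is an equidistant fisheye: a pixel r from the principal point sees the ray r / f radians off the axis. A picture is of the moment at which its call begins: read the wrist's pose just before it. camera_info takes no time and is no camera call.
A pose or a line that the arm cannot do raises robot.Unreachable and nothing moves.
- robot.sign_off(): hands the job in, once; it reports no verdict.
Readings, each from a call of its own:
- robot.get_clock(): time.
- robot.get_joint_pos(): joint angles.
- robot.get_qd(): joint speeds.
- robot.get_joint_efforts(): joint torques, N m.
- robot.get_tcp_pos(): TCP position.
- robot.get_ee_rot(): TCP orientation.
- robot.get_wrist_force(): force on the tool from outside, world axes, zero at the start.
- robot.get_torque(): the same for the moment, N m.
- robot.get_finger_gap(): opening from 0.0 (shut) to 1.0 (fully open).
Only numpy, scipy, OpenCV 4.12 (cv2) and the standard library are available. Lean on these libraries where they do the work, as an engineer would, in place of code of your own. Each camera call takes 0.05 s, during which the arm holds its last target. There are 200 camera calls.

## Working session

There is one attempt and no reset: what is moved stays moved. The work goes in short steps, each a Python script; the robot and the scene stay as the last script left them, time stands still between calls to the robot, and variables do not carry over. Pictures are saved under pics/ and viewed, about 8 in all and at most 12, crops included, and the job is handed in when it is done.

```bash
mkdir -p pics; ls; python3 - <<'E'
from workcell import robot
import cv2,numpy as np
for n in("scene","top"):
    p,d=robot.snapshot(n); cv2.imwrite(f"pics/{n}0.png",p); np.save(f"pics/{n}0.npy",d)
    c=robot.camera_info(n); print(n,np.round(c["K"],1).tolist(),np.round(c["R"],3).tolist(),np.round(c["t"],1))
print(robot.camera_info("wrist"),robot.get_clock(),robot.get_wrist_force())
E
```

```text
pics
scene [[583.3, 0.0, 325.0], [0.0, 583.3, 244.1], [0.0, 0.0, 1.0]] [[-0.696, -0.718, -0.02], [-0.371, 0.383, -0.846], [0.615, -0.581, -0.533]] [334.8 285.1 999.8]
top [[507.6, 0.0, 323.0], [0.0, 507.6, 247.6], [0.0, 0.0, 1.0]] [[-0.01, -1.0, -0.024], [-0.998, 0.011, -0.057], [0.057, 0.024, -0.998]] [  15.5  531.9 1332.3]
{'K': array([[371.64829954,   0.        , 326.62193913],
       [  0.        , 371.64829954, 240.26129668],
       [  0.        ,   0.        ,   1.        ]]), 'hand_eye': array([[ 9.99999993e-01,  2.70337361e-06, -1.20040482e-04,
         8.09204727e-01],
       [ 1.15612331e-04, -2.91586343e-01,  9.56544506e-01,
        -9.20112435e+01],
       [-3.24162680e-05, -9.56544513e-01, -2.91586341e-01,
         7.89399638e+01],
       [ 0.00000000e+00,  0.00000000e+00,  0.00000000e+00,
         1.00000000e+00]])} 0.1 [ 0.41728881 -0.09783781 -0.16739225]
```

View pics/top0.png

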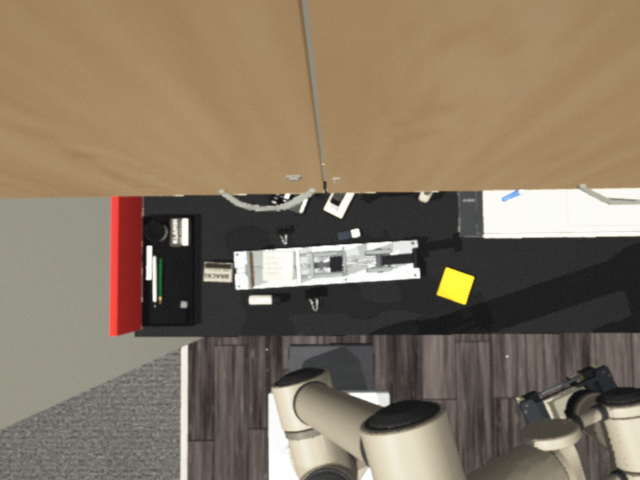

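View pics/scene0.png

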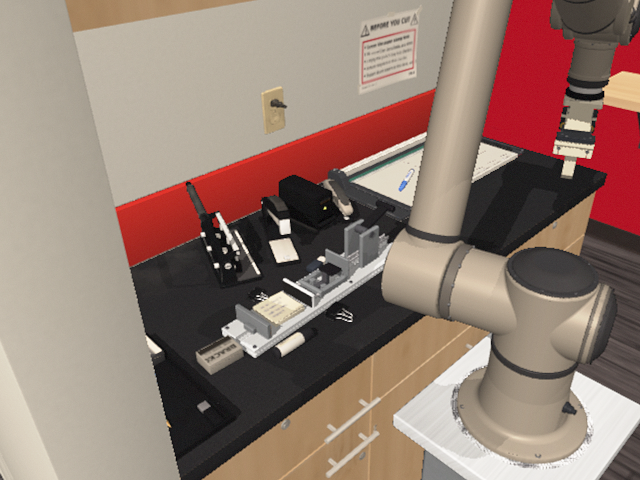

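The top view shows the press from about (235,270), the stop end, to (420,262), the pump end. The trigger sticks out to the right and the pad is near (280,266). The yellow look-alike is at (456,286), off the press, so I leave it alone. Next I enlarge the press and measure it.

```bash
cat > h.py <<'E'
from workcell import robot
import numpy as np, cv2
def ray(n,u,v):
    c=robot.camera_info(n);K,R,t=map(np.array,(c["K"],c["R"],c["t"]))
    return -R.T@t, R.T@np.linalg.solve(K,[u,v,1])
def onz(n,u,v,z):
    o,d=ray(n,u,v); return o+d*(z-o[2])/d[2]
def depth_pts(n,d):
    c=robot.camera_info(n);K,R,t=map(np.array,(c["K"],c["R"],c["t"]))
    v,u=np.mgrid[:480,:640]; P=np.stack([(u-K[0,2])*d/K[0,0],(v-K[1,2])*d/K[1,1],d],-1)
    return (P-t)@R
E
python3 - <<'E'
from h import *
p=cv2.imread("pics/top0.png"); d=np.load("pics/top0.npy")
cv2.imwrite("pics/topcrop.png",cv2.resize(p[220:325,200:480],None,fx=2.85,fy=2.85,interpolation=cv2.INTER_CUBIC))
W=depth_pts("top",d)
# plate: bright region at z ~5..30
g=p.min(2); m=((g>130)&(W[...,2]>3)&(W[...,2]<60)).astype(np.uint8); m[:230]=0;m[300:]=0;m[:,:232]=0;m[:,430:]=0
m=cv2.morphologyEx(m,cv2.MORPH_CLOSE,np.ones((25,25)))
cs,_=cv2.findContours(m,0,2); c=max(cs,key=cv2.contourArea); r=cv2.minAreaRect(c); b=cv2.boxPoints(r); print(r)
q=np.array([onz("top",u,v,20) for u,v in b]); print(q.round(1)); print("c",q.mean(0), "sides",np.linalg.norm(q[0]-q[1]),np.linalg.norm(q[1]-q[2]))
# heights along pump end
for lo,hi in((60,90),(90,120),(120,150)):
    s=(W[...,2]>lo)&(W[...,2]<hi); s[:225]=0;s[310:]=0;s[:,:230]=0;s[:,480:]=0
    print(lo,s.sum(),W[s].mean(0).round(1),W[s].min(0).round(),W[s].max(0).round())
E
```

```text
((325.5548400878906, 260.00537109375), (61.09892654418945, 186.1973419189453), 81.54497528076172)
[[ 545.4  260.    20. ]
 [ 612.4 -229.3   20. ]
 [ 452.7 -249.6   20. ]
 [ 385.2  236.    20. ]]
c [498.94580476   4.27359472  20.        ] sides 493.7771471247867 161.0285579841084
60 100 [489.3 -52.2  72.8] [ 440. -163.   60.] [522. 204.  90.]
90 530 [ 495.  -142.2  108.3] [ 465. -202.   91.] [ 524. -101.  120.]
120 238 [ 498.6 -206.8  128.2] [ 476. -225.  120.] [ 522. -168.  140.]
```

View pics/topcrop.png

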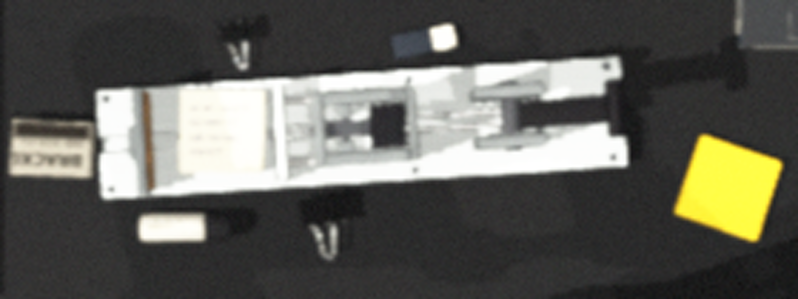

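```bash
python3 - <<'E'
from h import *
T=lambda u,v,z:onz("top",u/2.85+200-.3,v/2.85+220-.3,z)
C=[T(97,90,20),T(103,199,20),T(627,166,20),T(621,58,20)]
print(np.round(C,1), [np.linalg.norm(C[i]-C[i-1]).round(1) for i in range(4)])
a=(C[0]+C[1])/2;b=(C[2]+C[3])/2;ey=(a-b)/np.linalg.norm(a-b);ex=np.array([ey[1],-ey[0],0])
print("ey",ey,"yaw",np.degrees(np.arctan2(-ey[0],ey[1])))
bar=T(612,108,135);rel=T(388,125,51);cork=T(148,140,53);jaw=T(283,130,53);
tab=T(411,120,76);pad=T(223,129,34)
for n,x in dict(end1=a,end2=b,bar=bar,rel=rel,cork=cork,jaw=jaw,tab=tab,pad=pad).items():
  print(n,x.round(1),"from bar: y",round((x-bar)@ey-286,1),"x off",round((x-b)@ex,1))
d=np.load("pics/top0.npy");W=depth_pts("top",d)
s=(W[...,2]>100)&(W[...,2]<116); s[:225]=0;s[310:]=0;s[:,:230]=0;s[:,480:]=0
Q=(W[s]-b)@np.stack([ex,ey],1);print("housing",np.percentile(Q,[1,50,99],axis=0))
s=(W[...,2]>124)&(W[...,2]<150); s[:225]=0;s[310:]=0;s[:,:230]=0;s[:,480:]=0
Q=(W[s]-b)@np.stack([ex,ey],1);print("bar",np.percentile(Q,[1,50,99],axis=0),W[s].mean(0))
for z in range(60,150,5):
  s=(abs(W[...,2]-z)<2.5); s[:225]=0;s[310:]=0;s[:,:230]=0;s[:,480:]=0
  Q=(W[s]-b)@np.stack([ex,ey],1)
  if s.sum()>4: print(z,s.sum(),np.percentile(Q,[2,50,98],axis=0).round(0).tolist())
E
```

```text
[[ 524.5  247.2   20. ]
 [ 423.2  241.6   20. ]
 [ 449.1 -243.1   20. ]
 [ 548.8 -239.7   20. ]] [np.float64(487.5), np.float64(101.5), np.float64(485.4), np.float64(99.8)]
ey [-0.05163186  0.99866619  0.        ] yaw 2.9596036353970363
end1 [473.8 244.4  20. ] from bar: y 171.6 x off -0.0
end2 [ 498.9 -241.4   20. ] from bar: y -314.8 x off 0.0
bar [ 498.5 -212.5  135. ] from bar: y -286.0 x off 1.1
rel [488.3 -23.5  51. ] from bar: y -96.7 x off 0.6
cork [476.9 194.2  53. ] from bar: y 121.3 x off 0.5
jaw [484.7  71.5  53. ] from bar: y -1.6 x off 1.9
tab [491.9 -43.9  76. ] from bar: y -117.2 x off 3.1
pad [486.6 128.1  34. ] from bar: y 54.8 x off 6.8
housing [[-28.02697641  66.10611113]
 [  1.15078667 103.28865417]
 [ 30.82282042 139.6574211 ]]
bar [[-21.91828447  16.98249338]
 [  0.88651016  28.15227131]
 [ 24.49796072  51.30426013]] [ 498.64552792 -212.01748192  130.15959944]
60 32 [[-43.0, 120.0], [5.0, 441.0], [33.0, 447.0]]
65 8 [[-35.0, 138.0], [-12.0, 196.0], [17.0, 445.0]]
70 27 [[-27.0, 79.0], [13.0, 193.0], [32.0, 198.0]]
75 46 [[-30.0, 134.0], [-0.0, 195.0], [31.0, 198.0]]
80 8 [[-29.0, 141.0], [-14.0, 193.0], [11.0, 198.0]]
100 33 [[-27.0, 83.0], [2.0, 115.0], [30.0, 137.0]]
105 238 [[-26.0, 81.0], [3.0, 107.0], [29.0, 140.0]]
110 148 [[-26.0, 75.0], [-1.0, 100.0], [27.0, 138.0]]
115 70 [[-9.0, 60.0], [3.0, 74.0], [13.0, 97.0]]
120 73 [[-10.0, 35.0], [1.0, 56.0], [13.0, 75.0]]
125 68 [[-12.0, 17.0], [2.0, 42.0], [23.0, 62.0]]
130 85 [[-22.0, 17.0], [1.0, 28.0], [24.0, 43.0]]
135 46 [[-19.0, 19.0], [1.0, 25.0], [24.0, 31.0]]
```

```bash
cat >> h.py <<'E'
ey=np.array([-.0516,.9987,0]);ex=np.array([.9987,.0516,0])
BAR=np.array([498.3,-213.5,135.]); ORG=BAR+286*ey; ORG[2]=0
def P(x,y,z): return ORG+x*ex+y*ey+[0,0,z]
DOWN=np.array([0,0,-1.])
RA=np.stack([ex,DOWN,np.cross(ex,DOWN)],1); RB=np.stack([-ex,DOWN,np.cross(-ex,DOWN)],1)
E
python3 - <<'E'
from h import *
print(robot.get_ee_rot().round(3).tolist() if hasattr(robot.get_ee_rot(),'round') else robot.get_ee_rot())
W=depth_pts("top",np.load("pics/top0.npy"))
print("cabinet",W[185,100:600:100].round(),W[150,300].round())
for n,R in(("A",RA),("B",RB)):
  print(n,R[:,2],[None if (q:=robot.ik(P(*p),R)) is None else np.round(q,1).tolist() for p in((0,-288,241),(0,-288,160),(0,-100,107),(0,-30,180))])
print(ORG, P(0,-116,0))
E
```

```text
[[0.389, -0.0, 0.921], [-0.921, 0.001, 0.389], [-0.001, -1.0, 0.0]]
cabinet [[ 580.  292.  694.]
 [ 581.  160.  682.]
 [ 581.   25.  669.]
 [ 581. -113.  659.]
 [ 581. -255.  645.]] [581.  12. 863.]
A [-0.0516  0.9987  0.    ] [[-31.5, 24.1, 89.0, 0.0, 66.9, -34.4], [-31.5, 29.5, 94.6, 0.0, 56.0, -34.4], [-12.2, 29.7, 105.8, 0.0, 44.5, -15.2], [-4.1, 22.9, 102.2, 0.0, 54.9, -7.0]]
B [ 0.0516 -0.9987  0.    ] [[-31.5, 24.1, 89.0, -0.0, 66.9, 145.6], [-31.5, 29.5, 94.6, -0.0, 56.0, 145.6], [-12.2, 29.7, 105.8, -0.0, 44.5, 164.8], [-4.1, 22.9, 102.2, -0.0, 54.9, 173.0]]
[483.5424  72.1282   0.    ] [489.528 -43.721   0.   ]
```

```bash
python3 - <<'E'
from h import *
robot.set_gripper(0.0)
robot.move_ptp(P(0,-288,135+66+45),RA)
p,d=robot.snapshot("wrist"); cv2.imwrite("pics/w1.png",p)
p,_=robot.snapshot("top"); cv2.imwrite("pics/t1.png",p)
f0=robot.get_wrist_force()
hit=robot.servo_line(P(0,-288,135+66-15),v=40,stop_force=1.5)
print(hit,robot.get_tcp_pos(),np.subtract(robot.get_wrist_force(),f0),robot.get_clock())
E
```

```text
True [ 497.83811065 -215.17346523  198.82320604] [1.498819   1.57869258 2.62927227] 4.1917
```

View pics/w1.png

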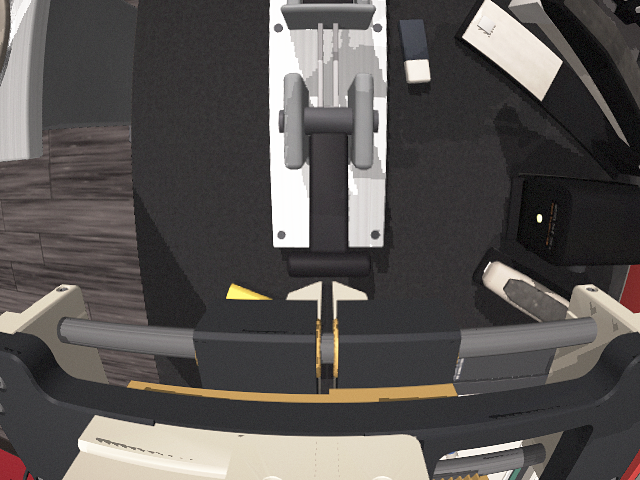

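The bar is at (330,264) in the wrist view, with the fingertips centred over it at (330,288). Contact came at tip height 133 mm, which agrees with 135. For the first pump I log force against depth to find the hard stop.

```bash
python3 - <<'E'
from h import *
import json
robot.servo_line(P(0,-288,205),v=60); robot.sleep(.2)
f0=robot.get_wrist_force()[2]
L=[]
for z in [196,190,184,178,172,168,166,165,164,163,162,161]:
    h=robot.servo_line(P(0,-288,z),v=40,stop_force=8)
    robot.sleep(.05)
    L.append((round(robot.get_tcp_pos()[2],2),round(robot.get_wrist_force()[2]-f0,2)))
    if h or L[-1][1]>14: break
print(L,h)
robot.servo_line(P(0,-288,205),v=80)
robot.sleep(.1);print(robot.get_wrist_force()[2]-f0)
p,_=robot.snapshot("top"); cv2.imwrite("pics/t2.png",p);print(robot.get_clock())
E
```

```text
[(np.float64(195.9), np.float64(1.51)), (np.float64(189.97), np.float64(2.11)), (np.float64(184.13), np.float64(2.25)), (np.float64(178.39), np.float64(3.91)), (np.float64(174.1), np.float64(3.86))] True
-0.6175812380396569
7.0583
```

```bash
python3 - <<'E'
from h import *
robot.sleep(.2)
f0=robot.get_wrist_force()[2]
L=[]
for z in [190,180,172,168,166,165,164,163,162,161,160]:
    h=robot.servo_line(P(0,-288,z),v=30,stop_force=16)
    robot.sleep(.08)
    L.append((round(float(robot.get_tcp_pos()[2]),2),round(float(np.mean([robot.get_wrist_force()[2] for _ in range(3)])-f0),2)))
    if h or L[-1][1]>15: break
print(L,h)
robot.servo_line(P(0,-288,203),v=80)
robot.sleep(.1);print(robot.get_wrist_force()[2]-f0)
p,_=robot.snapshot("top"); cv2.imwrite("pics/t3.png",p);print(robot.get_clock())
a=[cv2.imread(f"pics/{n}.png")[225:320,225:440] for n in("t1","t2","t3")]
cv2.imwrite("pics/cmp.png",cv2.resize(np.vstack(a),None,fx=2.1,fy=2.1,interpolation=cv2.INTER_CUBIC))
E
```

```text
[(190.46, 5.39), (180.0, 2.23), (172.06, 4.22), (168.06, 3.53), (166.07, 5.29), (165.1, 5.0), (164.1, 5.03), (163.26, 5.52), (162.95, 11.31), (162.74, 17.7)] False
1.065999734188709
12.25
```

View pics/cmp.png

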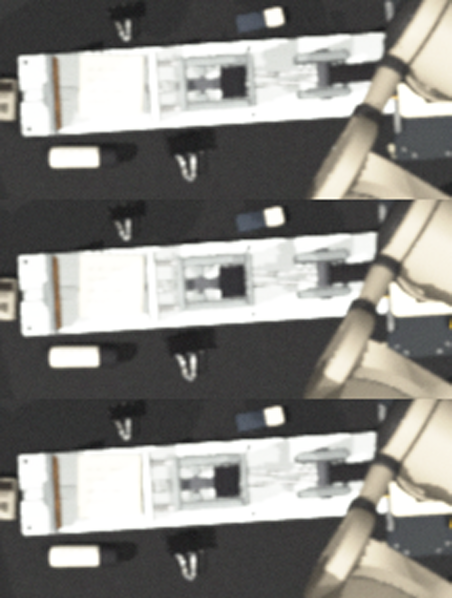

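```bash
cat >> h.py <<'E'
def head(n):
    p,_=robot.snapshot("top"); cv2.imwrite(f"pics/{n}.png",p)
    g=p[225:300,225:385].max(2)  # black release pad between frame bars
    m=(g<60).astype(np.uint8); k,l,s,c=cv2.connectedComponentsWithStats(m)
    return [(int(s[i,4]),np.round(c[i]+225,1).tolist()) for i in range(1,k) if 40<s[i,4]<400]
def pump(zb=164.2,sf=19):
    robot.sleep(.15); f0=np.mean([robot.get_wrist_force()[2] for _ in range(3)])
    robot.servo_line(P(0,-288,176),v=70,stop_force=sf)
    L=[]
    for z in(172,168,zb):
        h=robot.servo_line(P(0,-288,z),v=30,stop_force=sf); 
        r=[]
        for _ in range(4): robot.sleep(.02); r.append(robot.get_wrist_force()[2])
        L.append((round(float(robot.get_tcp_pos()[2]),1),round(float(np.mean(r)-f0),1),round(float(np.std(r)),1)))
        if h or L[-1][1]>sf: break
    robot.servo_line(P(0,-288,203),v=100)
    return L,h
E
python3 - <<'E'
from h import *
for i in range(3):
    L,h=pump(); print(L,h,head(f"p{i}"),robot.get_clock())
    if h or L[-1][1]>8: break
E
```

```text
[(172.7, 6.2, 0.1), (168.2, 4.8, 0.4), (164.3, 4.4, 0.2)] False [(111, [328.8, 263.7]), (250, [272.2, 294.2])] 14.5667
[(172.4, 4.1, 0.1), (168.1, 3.0, 0.4), (164.3, 3.3, 0.4)] False [(109, [324.9, 264.0]), (261, [354.3, 291.2]), (92, [376.0, 287.6]), (370, [315.1, 292.4]), (250, [272.8, 294.0])] 16.8833
[(172.3, 5.3, 0.3), (168.1, 4.4, 0.5), (164.4, 5.3, 0.4)] False [(109, [321.2, 264.4]), (288, [360.5, 291.1]), (360, [316.6, 292.0]), (259, [273.2, 294.2])] 19.2
```

```bash
python3 - <<'E'
from h import *
L,h=pump(); print(L,h,head("p3"),robot.get_clock())
a=[cv2.imread(f"pics/{n}.png")[225:300,225:385] for n in("p2","p3")]
cv2.imwrite("pics/cmp2.png",cv2.resize(np.vstack(a),None,fx=4,fy=4,interpolation=cv2.INTER_CUBIC))
E
```

```text
[(172.9, 8.4, 0.4), (168.5, 6.5, 0.4), (165.1, 9.3, 0.3)] False [(110, [317.5, 264.5]), (47, [227.8, 291.8]), (256, [271.8, 294.1])] 21.5167
```

View pics/cmp2.png

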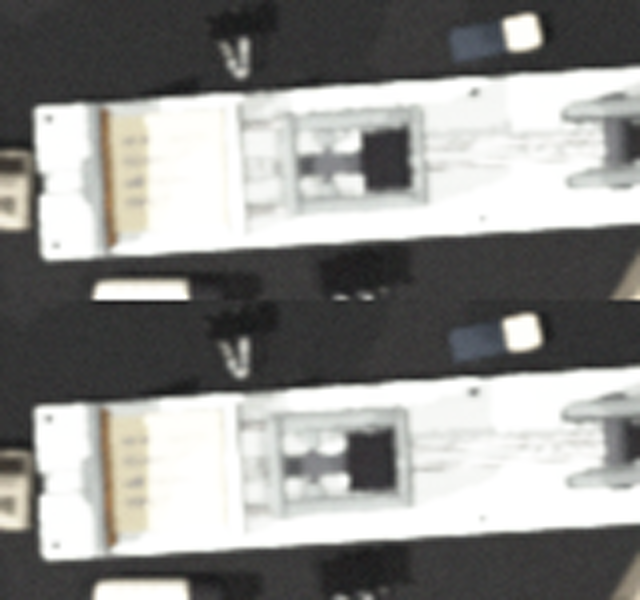

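```bash
python3 - <<'E'
from h import *
from scipy.ndimage import gaussian_filter1d as gf
prof={}
for n in("scene_dummy","t1","t3","p0","p1","p2","p3"):
    if n=="scene_dummy": continue
    p=cv2.imread(f"pics/{n}.png")[...,::-1].mean(2)
    M=cv2.getRotationMatrix2D((300,264),-2.96,1)
    q=cv2.warpAffine(p,M,(640,480),flags=cv2.INTER_CUBIC)
    s=q[247:281].mean(0); prof[n]=s
    print(n,[int(x) for x in s[270:312]])
E
```

```text
t1 [247, 248, 248, 247, 247, 249, 250, 250, 251, 252, 251, 251, 251, 251, 251, 250, 250, 250, 250, 251, 252, 251, 245, 233, 219, 218, 242, 254, 254, 248, 230, 227, 230, 229, 228, 228, 229, 229, 226, 222, 224, 224]
t3 [249, 248, 248, 248, 249, 250, 250, 251, 251, 251, 251, 251, 251, 251, 251, 251, 250, 250, 250, 250, 250, 241, 225, 242, 253, 253, 243, 224, 225, 231, 230, 228, 227, 228, 227, 224, 222, 224, 224, 214, 203, 205]
p0 [249, 249, 249, 249, 249, 250, 250, 251, 251, 252, 252, 251, 251, 251, 251, 251, 250, 248, 237, 239, 250, 252, 243, 224, 225, 231, 230, 228, 227, 228, 228, 225, 220, 221, 222, 213, 200, 202, 211, 214, 214, 212]
p1 [249, 249, 249, 249, 249, 250, 250, 251, 251, 252, 252, 251, 251, 250, 241, 240, 249, 250, 243, 221, 219, 229, 231, 228, 228, 229, 229, 228, 223, 222, 224, 218, 203, 200, 208, 212, 212, 211, 210, 207, 202, 201]
p2 [249, 249, 249, 249, 249, 250, 250, 251, 252, 251, 248, 246, 250, 252, 245, 221, 212, 221, 225, 226, 227, 228, 229, 227, 223, 222, 223, 219, 205, 200, 207, 211, 210, 208, 207, 204, 200, 200, 206, 214, 217, 215]
p3 [249, 249, 249, 249, 249, 250, 250, 251, 251, 251, 246, 247, 251, 251, 238, 215, 215, 222, 223, 220, 214, 212, 217, 218, 206, 193, 198, 207, 209, 207, 207, 206, 202, 200, 202, 209, 215, 217, 216, 215, 211, 191]
```

Profile tracking shows the jaw touched at pump p2. At p3 the spring is compressed about 7.8 mm (about 7 N), and the force reading agrees at about 7 N. One more step should hold about 16 N, and even at the trigger's hard end the squeeze stays below 20 N.

```bash
python3 - <<'E'
from h import *
L,h=pump(163.4,22); print(L,h,head("p4"),robot.get_clock())
p=cv2.imread("pics/p4.png").mean(2)
M=cv2.getRotationMatrix2D((300,264),-2.96,1)
s=cv2.warpAffine(p,M,(640,480),flags=cv2.INTER_CUBIC)[247:281].mean(0); print([int(x) for x in s[270:312]])
E
```

```text
[(173.7, 13.1, 0.5), (169.8, 13.8, 0.4), (165.3, 14.7, 0.3)] False [(112, [313.5, 264.9]), (276, [364.6, 290.7]), (380, [316.9, 292.4]), (264, [272.6, 294.0])] 23.8667
[249, 249, 249, 249, 249, 250, 250, 250, 250, 249, 243, 246, 251, 252, 237, 209, 202, 196, 177, 166, 165, 172, 188, 202, 206, 206, 206, 206, 204, 200, 199, 206, 213, 215, 213, 213, 211, 196, 168, 152, 149, 148]
```

The head moved another 4 px (10 mm) while the jaw stood still, and the force reading gives about 15.4 N peak, so it is holding about 15–16 N. Now I let go of the trigger, wait over a second and look at the release from above.

```bash
python3 - <<'E'
from h import *
robot.servo_line(P(0,-288,235),v=120)
r=onz("top",313.5,264.9,51); q=(r-ORG); print("release",r.round(1),"press xy",(q@ex).round(1),(q@ey).round(1))
y=q@ey
robot.servo_line(P(0,y-45,235),v=150)   # camera sits to +y of the tool
robot.sleep(.2)
R=np.array(robot.get_ee_rot());t=np.array(robot.get_tcp_pos())
p,d=robot.snapshot("wrist"); cv2.imwrite("pics/w2.png",p); np.savez("pics/w2.npz",R=R,t=t,d=d)
print(head("p5"),robot.get_clock(),y,t)
E
```

```text
release [485.4  34.2  51. ] press xy -0.1 -38.0
[(55, [366.2, 262.5]), (396, [251.6, 292.9]), (389, [372.1, 290.9]), (207, [307.1, 292.9])] 26.1 -37.97513574705938 [487.86449295 -11.23599621 234.95161302]
```

View pics/w2.png

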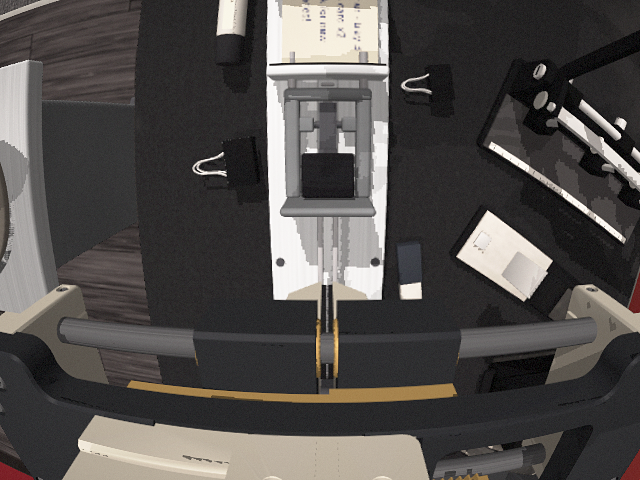

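The release pad spans (303–353, 154–197) and the tab bar spans rows 200–214. The lever's pivot is on the +y side. I cast these points to positions.

```bash
python3 - <<'E'
from h import *
c=robot.camera_info("wrist");K=c["K"];H=c["hand_eye"];z=np.load("pics/w2.npz")
def wr(u,v,h):
    a=np.array([u-K[0,2],v-K[1,2]])/K[0,0]; r=np.hypot(*a)
    d=np.r_[a/r*np.sin(r),np.cos(r)]
    d=z["R"]@H[:3,:3]@d; o=z["R"]@H[:3,3]+z["t"]
    q=o+d*(h-o[2])/d[2]-ORG; return round(float(q@ex),1),round(float(q@ey),1)
for n,a in dict(ctr=(328,176,51),top=(328,154,51),bot=(328,197,51),l=(303,176,51),r=(353,176,51),tabfront=(328,199,76),tabback=(328,206,76),jaw=(328,66,53)).items(): print(n,wr(*a))
E
```

```text
ctr (1.3, -39.8)
top (1.3, -23.3)
bot (1.3, -55.7)
l (-17.3, -39.7)
r (20.0, -39.7)
tabfront (1.3, -52.5)
tabback (1.3, -57.5)
jaw (1.4, 42.1)
```

```bash
python3 - <<'E'
from h import *
S=lambda: (np.round((np.array(robot.get_tcp_pos())-ORG)@np.stack([ex,ey,[0,0,1]],1),1),np.round(robot.get_wrist_force(),1),round(robot.get_clock(),2))
robot.servo_line(P(1,-44,170),v=150)
robot.servo_line(P(1,-44,126),v=100,stop_force=12); robot.sleep(.1); print("above",S())
h=robot.servo_line(P(1,-44,105.5),v=60,stop_force=14); print("down",h,S())
h=robot.servo_line(P(1,-70,105.5),v=80,stop_force=20); print("follow",h,S())
print(head("r1"))
E
```

```text
above (array([  1.5, -44.2, 126.8]), array([-0.3,  0.4,  0.6]), 27.45)
down True (array([  2.2, -46.3, 108. ]), array([ -2.4, -10.5,  10.5]), 27.8)
follow False (array([  1.5, -71. , 105.6]), array([-0.5, -1.4,  8.7]), 28.27)
[(64, [350.8, 271.0]), (93, [230.3, 291.3]), (124, [304.2, 290.4]), (195, [259.9, 293.3])]
```

```bash
python3 - <<'E'
from h import *
S=lambda: (np.round((np.array(robot.get_tcp_pos())-ORG)@np.stack([ex,ey,[0,0,1]],1),1),np.round(robot.get_wrist_force(),1),round(robot.get_clock(),2))
for y in (-80,-88,-94,-98,-102,-106,-110,-114,-118,-122):
    h=robot.servo_line(P(1,y,105),v=50,stop_force=14); print(h,S())
    if h: break
robot.sleep(.3);print(S())
R=np.array(robot.get_ee_rot());t=np.array(robot.get_tcp_pos())
p,d=robot.snapshot("wrist"); cv2.imwrite("pics/w3.png",p)
p,_=robot.snapshot("top"); cv2.imwrite("pics/r2.png",p)
E
```

```text
False (array([  1.5, -80.8, 105.4]), array([-1.5, -2.4, 10. ]), 28.67)
False (array([  1.5, -88.8, 105.4]), array([-2.1, -2.5, 10. ]), 28.98)
False (array([  1.5, -94.7, 105.4]), array([-1.6, -2.1, 10.7]), 29.24)
False (array([  1.5, -98.6, 105.4]), array([-0.5, -1.2,  9.2]), 29.49)
False (array([   1.5, -102.5,  105.4]), array([-1.7, -1.6, 10.2]), 29.74)
False (array([   1.5, -106.5,  105.4]), array([-0.6, -2.1,  9.7]), 29.99)
False (array([   1.5, -110.6,  105.4]), array([-0.8, -1.3, 10.8]), 30.24)
False (array([   1.5, -114.5,  105.4]), array([ 0.1, -1.3,  9.8]), 30.49)
False (array([   1.5, -115.8,  105.4]), array([ 0.2, 16.5, 12. ]), 30.74)
False (array([   1.5, -116.2,  105.4]), array([ 4.6, 38.8, 14.4]), 30.99)
(array([   1.5, -116.1,  105.4]), array([ 3.5, 37.6, 15.6]), 31.29)
```

View pics/w3.png

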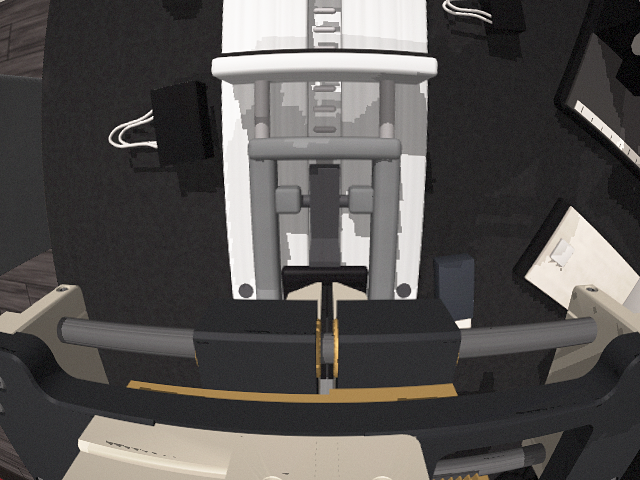

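The hard end came at tool y = -116 with 38 N, so I ease off at once, then lift and check.

```bash
python3 - <<'E'
from h import *
S=lambda: (np.round((np.array(robot.get_tcp_pos())-ORG)@np.stack([ex,ey,[0,0,1]],1),1),np.round(robot.get_wrist_force(),1),round(robot.get_clock(),2))
robot.servo_line(P(1,-116.2,105),v=40); print(S())
robot.servo_line(P(1,-116.2,125),v=40); print(S())
robot.servo_line(P(0,-110,235),v=120)
robot.servo_line(P(0,-118,235),v=120);robot.sleep(.2)
R=np.array(robot.get_ee_rot());t=np.array(robot.get_tcp_pos())
p,d=robot.snapshot("wrist"); cv2.imwrite("pics/w4.png",p); np.savez("pics/w4.npz",R=R,t=t)
print(S())
E
```

```text
(array([   1.5, -115.5,  105.4]), array([-0.2,  4.7, 11. ]), 31.68)
(array([   0.3, -115.6,  125. ]), array([-1.8,  6.6,  1.3]), 32.33)
(array([  -0. , -118. ,  234.9]), array([ 0.7,  0.9, -0.1]), 33.9)
```

View pics/w4.png

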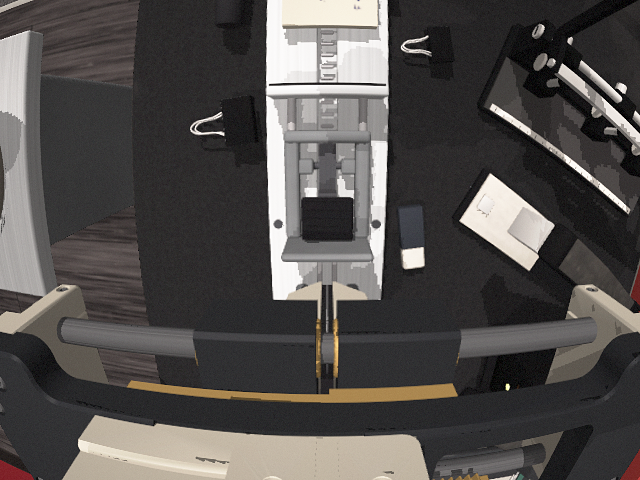

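```bash
python3 - <<'E'
from h import *
c=robot.camera_info("wrist");K=c["K"];H=c["hand_eye"]
def wr(f,u,v,h):
    z=np.load(f);a=np.array([u-K[0,2],v-K[1,2]])/K[0,0]; r=np.hypot(*a)
    d=z["R"]@H[:3,:3]@np.r_[a/r*np.sin(r),np.cos(r)]; o=z["R"]@H[:3,3]+z["t"]
    q=o+d*(h-o[2])/d[2]-ORG; return round(float(q@ex),1),round(float(q@ey),1)
f="pics/w4.npz"
for n,a in dict(ctr=(328,218,51),top=(328,198,51),bot=(328,240,51),jaw=(328,84,53),padfront=(328,26,34)).items(): print(n,wr(f,*a))
print("jaw clamped",wr("pics/w2.npz",328,66,53))
robot.move_ptp(P(0,-288,300),RA)   # out of the way
p,_=robot.snapshot("top"); s,_=robot.snapshot("scene"); cv2.imwrite("pics/t9.png",p)
M=cv2.getRotationMatrix2D((300,264),-2.96,1)
q=cv2.warpAffine(p.astype(np.float32).mean(2),M,(640,480),flags=cv2.INTER_CUBIC)[247:281].mean(0); print([int(x) for x in q[270:320]])
a=cv2.imread("pics/top0.png")
cv2.imwrite("pics/fin.png",cv2.resize(np.vstack([a[225:320,195:395],p[225:320,195:395]]),None,fx=3,fy=3,interpolation=cv2.INTER_CUBIC))
print(robot.get_clock())
E
```

```text
ctr (1.8, -106.9)
top (1.7, -91.4)
bot (1.8, -124.5)
jaw (1.6, -6.3)
padfront (1.7, 43.5)
jaw clamped (1.4, 42.1)
[249, 249, 248, 249, 249, 250, 250, 251, 252, 252, 252, 250, 242, 238, 240, 243, 247, 248, 248, 249, 251, 252, 252, 252, 252, 253, 252, 250, 250, 247, 244, 250, 251, 250, 233, 224, 228, 229, 226, 226, 228, 228, 222, 216, 216, 219, 214, 203, 198, 203]
34.7583
```

View pics/fin.png

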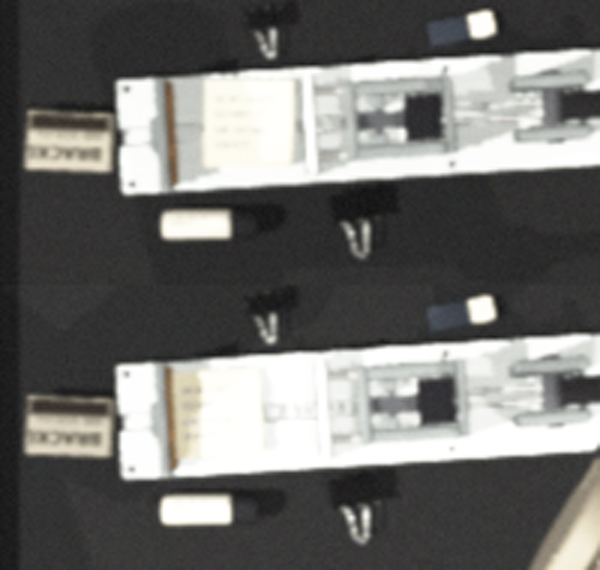

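The head now sits about 11 mm further back than it started, which fits fully home since it can start up to 12 mm out. The pad lies square at the cork and the things round the press look unmoved.

```bash
python3 -c "
from h import *
print(robot.sign_off(),robot.get_clock())"
```

```text
the job is handed in; nothing more can be done
the job is handed in; nothing more can be done
```

The job is done and handed in at about 35 s of the 72 s allowed; no verdict was reported.

- **Pinching:** I pumped the trigger seven times. The first pump was cut short by a force transient and gained nothing. The head then moved in 10 mm steps until the jaw pinched the pad against the stop. The clamp held by itself at about 15–16 N. The trigger force and the spring compression seen in the images agree on this. The peak squeeze I inferred was about 16 N, below the 25 N limit.
- **Releasing:** The trigger was let go for about 3.5 s before I pressed the release. I kept the release down and pushed the head back to its hard end.
- **Last checks:**
  - **Head:** It now stands about 11 mm behind where it started, which fits fully home.
  - **Pad:** It lies square at the cork face.
  - **Bystanders:** They look unmoved in the top view.

**Checks that disagreed or came close:**
- **Head position:** The wrist camera put the jaw at about y = −6 mm where home should be 0. I put that down to error in where I placed the press origin, because the hard stop was clearly felt.
- **Push force:** The push against the hard end briefly reached about 38 N, close to the 40 N limit, because my stop force did not trigger on such short moves. I eased off right away.

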